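Gauge a pot rim sherd inside and out

ROBOT

A 7-joint arm with a two-finger parallel gripper is mounted at the origin on the work surface. World frame = base frame: x ahead of the robot, y to its left, z up, the work surface at z = 0. Lengths are in m, angles in degrees, forces in N, time in s.
With the tool pointing down it reaches from about 0.375 to 0.925 m from the base axis. Payload 3.1 kg.
Tool frame: the origin (TCP) lies at the very end of the fingers, on their centre line; the grasp point (between the pads) lies 19 mm behind it (r.grasp_offset is the distance from the TCP to the grasp point, in m); z points along the fingers, y is the line along which they close (so a half turn about z gives the same grasp; the last joint's range is limited). The gripper opens to 85 mm and grips with 20 to 120 N. Pads are 22 mm wide; open, the fingers measure 114 mm over their backs; the gripper's body (76 mm by 85 mm) begins 54 mm behind the grasp point. The pads swing forward as they close: fully open they stand 13 mm farther back than shut.
Start: joints at [66.818, 21.939, 2.515, 91.553, -1.026, 66.532, -2.859], TCP at [0.196, -0.62, 0.231] pointing down, gripper open.
Joint ranges: [-149.38, 149.38], [-23.57, 123.04], [-84.95, 90], [0, 143.3], [-89.99, 269.99], [3.08, 112.72], [-163.45, 163.45]. Speed limits (degrees/s): [159.86, 159.86, 180, 180, 180, 180, 180].

INTERFACE

Orientations are given as a 3x3 rotation matrix whose columns are the frame's x, y, z axes.
In Python, from cell import r, vision, finder gives the robot as it stands. The module is installed in compiled form; this text tells all that it offers.
- The arm moves only by the shell command python3 -m handwheel 'ROWS' [OPENING] [FORCE]. ROWS is text: rows parted by semicolons, each of 6 numbers parted by spaces: the shift along the tool's x, y, z scaled (see below), then the turn, a rotation vector about the tool's x, y, z scaled (see below). In form: x y z wx wy wz; .... A call has 1 to 12 rows; each row shifts and turns the commanded pose from where the row before left it, along the tool's axes as they then stand; what a row does not reach is not made up. The controller multiplies each number of a shift by 4 cm and each number of a turn by 0.1 rad. A row lasts 1/12 s, in which the tool goes at most 41.7 mm and 7.16 degrees, less where a joint would pass 70% of its speed; a pose out of reach is approached as far as the arm can. A call with a number of a shift or a turn outside -1 to 1 is refused whole. A call with a gripper value outside its range is refused whole. OPENING is the opening, from 0 (shut) to 1 (fully open), set as the call begins (- or left out, the last holds). The fingers move at their own pace and stop on an object; FORCE is the grip in N (left out, the last holds). Time passes only in rows, so rows that do not move let the fingers close. It gives the time, the measured TCP pose, the force, the opening and the grip force at its end, in the units of the state.
- r.get_obs(): the state, without advancing time (a new reading comes with each control period).
- vision.get_image(name): name is "scene" or "top"; returns the picture (480x640x3 uint8, red, green, blue); there is no depth.
- vision.camera_info(name): a dict with "intrinsics" (3x3 intrinsics, pixels), "world_to_cam" (4x4, takes a point from world to camera coordinates). Camera axes: x right, y up, looking along -z (the intrinsics and any distortion apply to the point x, -y, -z); pixel columns grow to the right and rows downward; lengths in m; the calibration is good to about 2 mm. A picture is of the moment at which its call begins. camera_info takes no time and is no camera call.
- r.sign_off(): hands the job in; it is judged then, once.
Trained networks look in the newest picture that a camera, given by its name, has taken for a name from the list of things; names that differ only in an ending like _2 or _b are one class to them, and where a whole thing is asked for, a point or a joint stands for the part that bears it (a point fixed in the world has none). Each returns a list of dicts, best first, with "p" (0 to 1); they miss things now and then, are a little off and sometimes report something else, mostly with a low value. They report only what shows in the picture. A call takes as long as a camera call. They do not tell look-alikes from the thing itself.
- finder.search_frame(camera, thing): "centre" ([x, y, z] in m, in world coordinates, good to about 4 mm: the middle of the surface that is visible of it).
- finder.regions_of(camera, thing): "mask" (480x640 bool, what is visible of it).
The state is a dict: "clock": time; "qpos": joint angles; "joint_velocities": joint speeds; "effort": joint torques, N m; "tcp_pos": TCP position; "orientation": TCP orientation; "wrist_force": force on the tool from outside, world axes, zero at the start; "ft_torque": the same for the moment, N m; "finger_gap": finger opening in m; "gripper_force": force on a finger pad.
Only numpy, scipy, OpenCV 4.12 (cv2) and the standard library are available. Lean on these libraries where they do the work, as an engineer would, in place of code of your own. Each camera call takes 0.05 s, during which the arm holds its last target. There are 200 camera calls.

TASK

Gauge the curved rim sherd standing on the white board: first press the concave leaf that fits squarely and gently against its outside, so that both feet bear and it does not rock, hold it there for at least half a second and leave it lying flat on the board against the sherd. Then do the same on the inside with the convex leaf that fits, and leave both leaves in place with the sherd between them. The sherd is fragile and not exactly where it seems, so feel for it and press with a few newtons, never over 15; leave the two leaves that do not fit where they lie.

Things in the scene. Friction and masses are not known exactly. Their poses are not given: they have to be found in the camera images.
- stand: rim sherd's place on the white board fixed to the counter, 225 x 160 mm, 12 mm thick, with a curved glazed stoneware rim sherd standing on edge on it. Origin: underside of the board at the nominal axis of the sherd's curve; z up. The board spans its x from -85 to +140 mm and its y from -80 to +80 mm. The middle of the arc lies at +x; its open hollow side faces -x
- stand_axis (a point): the nominal axis of the sherd's curve, at the board's upper face. The sherd is an upright arc wall about it, outside radius 60 mm, inside 48 mm, 30 to 50 mm high, spanning 70 degrees either side of +x. Its real axis lies up to 12 mm from here, either way along x; this is not measured and must be felt
- stand_crown (a point): nominal place (not measured, like the axis) of the middle of the sherd's outside face, 60 mm along +x from the axis, 30 mm above the board's underside. The sherd is bedded on firm foam and springs back: about 1 mm for 12 N along x, 1 mm for 2.5 N along y. Its face is smooth (friction about 0.25). It must not be loaded above 15 N
- hollow60_grip (a point): larger-radius concave (hollow) leaf, the one that fits the sherd's outside: 10 mm aluminium plate lying flat, 0.12 to 0.25 kg, with an upright block handle 28 mm long (x) by 16 mm wide (y), its top 45 mm above the plate's underside. This point: handle's axis, 22.5 mm above the underside. x points from the handle to the curved edge, z up. Plate 86 mm wide, from 16 mm behind the handle's axis to 40 mm ahead of it at the horns
- hollow60_arc (a point): centre of the larger concave leaf's 60 mm radius, on its underside plane, 92 mm ahead (+x) of the handle's axis; coincides in plan with the sherd's axis when the leaf is seated
- hollow60_left_foot: small round left foot (radius 4 mm, upright, 10 mm tall, its underside 2 mm above the plate's underside) at the left end of the larger concave leaf's curved edge, 39.6 mm ahead (+x) of the handle and 36.7 mm to that side (left is +y of the leaf). Only the two feet of a fitting leaf touch the wall
- hollow60_right_foot: small round right foot (radius 4 mm, upright, 10 mm tall, its underside 2 mm above the plate's underside) at the right end of the larger concave leaf's curved edge, 39.6 mm ahead (+x) of the handle and 36.7 mm to that side (left is +y of the leaf). Only the two feet of a fitting leaf touch the wall
- nose48_grip (a point): larger-radius convex (rounded nose) leaf, the one that fits the sherd's inside: 10 mm aluminium plate lying flat, 0.12 to 0.25 kg, with an upright block handle 28 mm long (x) by 16 mm wide (y), its top 45 mm above the plate's underside. This point: handle's axis, 22.5 mm above the underside. x points from the handle to the curved edge, z up. Plate 52 mm wide, from 40 mm behind the handle's axis to 48 mm ahead of it
- nose48_arc (a point): centre of the larger convex leaf's 48 mm radius, on its underside plane, 5.9 mm ahead (+x) of the handle's axis; coincides in plan with the sherd's axis when the leaf is seated
- nose48_left_foot: small round left foot (radius 4 mm, upright, 10 mm tall, its underside 2 mm above the plate's underside) at the left end of the larger convex leaf's curved edge, 44 mm ahead (+x) of the handle and 22 mm to that side (left is +y of the leaf). Only the two feet of a fitting leaf touch the wall
- nose48_right_foot: small round right foot (radius 4 mm, upright, 10 mm tall, its underside 2 mm above the plate's underside) at the right end of the larger convex leaf's curved edge, 44 mm ahead (+x) of the handle and 22 mm to that side (left is +y of the leaf). Only the two feet of a fitting leaf touch the wall
- hollow42_grip (a point): concave leaf of smaller radius (42 mm, a visibly deeper hollow), does not fit, to be left alone: 10 mm aluminium plate lying flat, 0.12 to 0.25 kg, with an upright block handle 28 mm long (x) by 16 mm wide (y), its top 45 mm above the plate's underside. This point: handle's axis, 22.5 mm above the underside. x points from the handle to the curved edge, z up. Plate 86 mm wide
- nose28_grip (a point): convex leaf of smaller radius (28 mm, a visibly more pointed nose), does not fit, to be left alone: 10 mm aluminium plate lying flat, 0.12 to 0.25 kg, with an upright block handle 28 mm long (x) by 16 mm wide (y), its top 45 mm above the plate's underside. This point: handle's axis, 22.5 mm above the underside. x points from the handle to the curved edge, z up. Plate 52 mm wide
There are look-alikes about, which are no part of the job. What is shaped like the part that bears hollow60_grip but pink, turquoise or yellow is not meant.

How it is judged (in metres and radians):
On the way, in this order (a step that is already met when the one before it is completed fails the run):
1. both feet of the fitting concave leaf bear on the sherd at once, over 0.8 N each, for 0.5 s (contact force between each of hollow60_left_foot, hollow60_right_foot and stand above 0.8 N), for 0.5 s.
2. both feet of the fitting convex leaf bear on the sherd at once, over 0.8 N each, for 0.5 s (contact force between each of nose48_left_foot, nose48_right_foot and stand above 0.8 N), for 0.5 s.
At the end, for the whole second after the job is handed in: Both fitting leaves lie flat on the board (within 0.06 rad, handle centre 31 to 38 mm above the board's underside), their centres of curvature within 4 mm of each other in plan and each within 20 mm of the board's nominal axis (horizontal distance between hollow60_arc and nose48_arc below 0.004 m and horizontal distance between each of hollow60_arc, nose48_arc and stand below 0.02 m and angle between each of hollow60_grip, nose48_grip's own z axis and vertical below 0.06 rad and z of hollow60_grip in the frame of stand between 0.031 and 0.038 m and z of nose48_grip in the frame of stand between 0.031 and 0.038 m); the robot touches nothing.
It fails at once if sherd pressed with more than 15 N (contact force between stand and anything else above 15 N).
It fails at once if a leaf that does not fit is moved more than 30 mm (distance of hollow42_grip from where it was at the start of the episode above 0.03 m).
It fails at once if a leaf that does not fit is moved more than 30 mm (distance of nose28_grip from where it was at the start of the episode above 0.03 m).
It also fails if it takes over 72 s, if anything falls off the work surface, if the arm or the gripper's body presses on something with over 40 N, if the wrist force passes 120 N, or if a joint passes its speed limit or range.

## Working session

There is one attempt and no reset: what is moved stays moved. The work goes in short steps, Python scripts to look and compute and a shell command to move; the robot and the scene stay as the last step left them, time stands still between calls to the robot, and variables do not carry over. Pictures are saved under pics/ and viewed, at most 10 in all, crops included, and the job is handed in when it is done.

```bash
mkdir -p pics; cat > h.py <<'E'
import numpy as np, cv2
from cell import r, vision, finder
def save(img,n): cv2.imwrite('pics/'+n, img[:,:,::-1])
def cam(n):
    i=vision.camera_info(n); return np.array(i['intrinsics']),np.array(i['world_to_cam'])
def proj(n,p):
    K,T=cam(n); c=T[:3,:3]@np.array(p)+T[:3,3]; c=np.array([c[0],-c[1],-c[2]]); u=K@c; return u[:2]/u[2]
def back(n,uv,z):
    K,T=cam(n); d=np.linalg.inv(K)@np.array([uv[0],uv[1],1]); d=np.array([d[0],-d[1],-d[2]])
    R=T[:3,:3]; o=-R.T@T[:3,3]; d=R.T@d; return o+d*(z-o[2])/d[2]
E
python3 - <<'E'
from h import *
a=vision.get_image('top'); save(a,'top.png'); b=vision.get_image('scene'); save(b,'scene.png')
o=r.get_obs(); print(o['clock'],o['tcp_pos'],o['orientation'])
for n in ['stand','hollow60_grip','nose48_grip','hollow42_grip','nose28_grip','hollow60_left_foot','nose48_left_foot']:
    for d in finder.search_frame('top',n): print(n,round(d['p'],2),np.round(d['centre'],3),proj('top',d['centre']).round())
E
```

```text
0.1 [ 0.19604263 -0.61881322  0.22998616] [[ 9.53266701e-01  3.02128816e-01 -8.80810534e-04]
 [ 3.02130062e-01 -9.53263989e-01  2.27891616e-03]
 [-1.51118721e-04 -2.43853423e-03 -9.99997015e-01]]
stand 0.76 [ 0.555 -0.047  0.054] [335. 231.]
hollow60_grip 0.92 [ 0.691 -0.22   0.006] [406. 179.]
hollow60_grip 0.88 [ 0.563 -0.288  0.009] [438. 230.]
hollow60_grip 0.8 [ 0.47  -0.399  0.01 ] [488. 269.]
hollow60_grip 0.64 [ 0.667 -0.389  0.007] [478. 187.]
nose48_grip 0.63 [0.543 0.295 0.012] [190. 242.]
hollow42_grip 0.97 [0.398 0.311 0.011] [181. 303.]
hollow42_grip 0.53 [ 0.555 -0.046  0.053] [335. 231.]
nose28_grip 0.81 [ 0.393 -0.294  0.011] [444. 303.]
nose28_grip 0.39 [ 0.565 -0.294  0.008] [440. 229.]
hollow60_left_foot 0.52 [0.543 0.292 0.007] [192. 242.]
```

View pics/top.png

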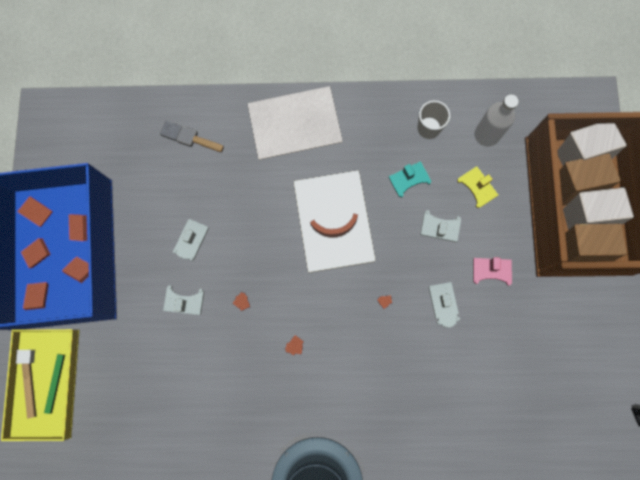

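View pics/scene.png

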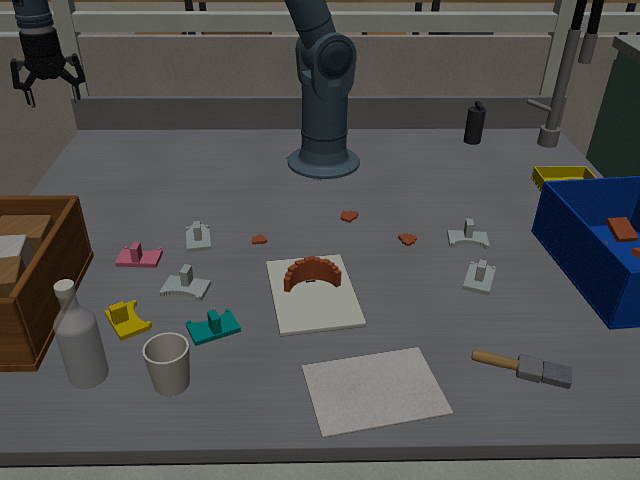

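```bash
python3 - <<'E'
from h import *
a=vision.get_image('top')
cs=[(441,226),(183,301),(190,240),(445,304),(335,222)]
c=lambda u,v,s,k:cv2.resize(a[v-s:v+s,u-s:u+s],None,fx=k,fy=k,interpolation=cv2.INTER_CUBIC)
s=[c(u,v,25,5) for u,v in cs[:4]]
left=np.vstack([np.hstack(s[:2]),np.hstack(s[2:])])
m=np.hstack([left, cv2.resize(c(335,222,52,5),(500,500))])[:, :1000]
m=cv2.resize(m,(800,400)); save(m,'crop.png')
E
```

```text
(no output)
```

View pics/crop.png

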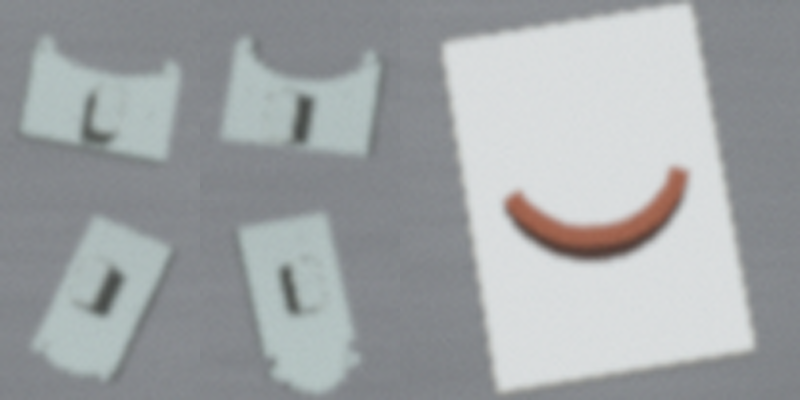

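(441,226) is hollow60: grey with a shallow hollow. (183,301) is also grey but has the deeper hollow, so it is hollow42. (190,240) has the flat nose, so it is nose48, and (445,304) has the pointed nose, so it is nose28. The pink, teal and yellow ones are decoys. The sherd's middle faces the robot. Next I measure the poses.

```bash
cat >> h.py <<'E'
def rect(a,uv,lo,hi,z,cam_='top',half=30):
    u,v=uv; h=a.astype(int); m=np.zeros(a.shape[:2],np.uint8)
    f=cv2.resize(a,None,fx=4,fy=4,interpolation=cv2.INTER_CUBIC)
    m=cv2.inRange(f,lo,hi); w=np.zeros_like(m); w[4*(v-half):4*(v+half),4*(u-half):4*(u+half)]=1; m=m*w
    c=max(cv2.findContours(m,cv2.RETR_EXTERNAL,cv2.CHAIN_APPROX_NONE)[0],key=cv2.contourArea)[:,0]
    return np.array([back(cam_,((p[0]+.5)/4-.5,(p[1]+.5)/4-.5),z)[:2] for p in c])
def leafpose(P,x0,sgn):
    # long direction guess sgn along world x; returns handle axis pos, yaw of leaf x
    (c,s,ang)=cv2.minAreaRect(P.astype(np.float32)*1000)
    best=min([ang+k*90 for k in range(-4,5)],key=lambda t:abs(((t-sgn+180)%360)-180))
    d=np.array([np.cos(np.radians(best)),np.sin(np.radians(best))]); n=np.array([-d[1],d[0]])
    q=P*1000; a=q@d; b=q@n
    mid=(b.min()+b.max())/2; return (d*(a.min()+x0)+n*mid).round(1), round(best,1), (np.ptp(a).round(1),np.ptp(b).round(1))
E
python3 - <<'E'
from h import *
a=vision.get_image('top')
for uv in [(441,226),(190,240),(335,222)]: print(a[uv[1]+5,uv[0]+12],a[uv[1]-25,uv[0]+ 20])
print(a[228,428],a[238,452],a[215,415])
g=((150,165,155),(255,255,255))
print('h',leafpose(rect(a,(441,226),*g,.010),16,0))
print('n',leafpose(rect(a,(190,240),*g,.010),40,180))
print('board',leafpose(rect(a,(335,222),*g,.012,half=60),85,180))
for n,z in [('stand',.04)]:
  m=cv2.inRange(a,(90,30,20),(200,110,90)); m[:, :300]=0;m[:,370:]=0;m[:200]=0;m[245:]=0
  v,u=np.nonzero(m); print(len(u),u.min(),u.max(),v.min(),v.max())
o=r.get_obs(); print(o['wrist_force'],o['ft_torque'])
E
```

```text
[177 191 190] [132 134 139]
[130 133 137] [133 136 140]
[159 100  80] [218 221 222]
[179 192 192] [176 189 188] [132 135 138]
h (array([ 561.8, -293.1]), -12.4, (np.float64(58.3), np.float64(86.1)))
n (array([553.3, 295.4]), -203.5, (np.float64(91.3), np.float64(51.5)))
board (array([618.4, -39.1]), -171.1, (np.float64(226.1), np.float64(161.6)))
268 312 355 215 236
[ 0.9467579  -1.06175375 -0.1342953 ] [ 0.0440078  -0.00359648 -0.01360218]
```

```bash
cat >> h.py <<'E'
def plan(x,y,z,yaw):
    "mm,deg target of TCP -> units needed in present tool axes (shift first, then turn)"
    o=r.get_obs(); R=np.array(o['orientation']); d=R.T@(np.array([x,y,z])/1000-o['tcp_pos'])
    c,s=np.cos(np.radians(yaw)),np.sin(np.radians(yaw)); Rt=np.array([[c,s,0],[s,-c,0],[0,0,-1]])
    rv=cv2.Rodrigues(R.T@Rt)[0].ravel()
    print('t',round(o['clock'],2),'shift units',(d/.04).round(3),'turn units',(rv/.1).round(3))
E
python3 -m handwheel '.93 -.417 0 0 0 0;.93 -.417 0 0 0 0;.93 -.417 0 0 0 0;.93 -.417 0 0 0 0;.93 -.417 0 0 0 0;.93 -.417 0 0 0 0;.93 -.417 0 0 0 0;.93 -.417 0 0 0 0;.93 -.417 0 0 0 0;.93 -.417 0 0 0 0;.93 -.417 0 0 0 0;.93 -.417 0 0 0 0' 0.6
python3 -c "
from h import *
plan(561.8,-293.1,100,-12.4)"
```

```text
clock: 1.55
tcp_pos: [0.5627, -0.2927, 0.2316]
orientation: [[0.953, 0.302, 0.001], [0.302, -0.953, -0.0], [0.0, 0.001, -1.0]]
wrist_force: [-0.2, -0.8, 0.8]
finger_gap: 0.0513
gripper_force: 0.0
t 1.55 shift units [-2.600e-02  2.000e-03  3.291e+00] turn units [ 4.000e-03 -5.000e-03  5.229e+00]
```

```bash

python3 -m handwheel '0 0 .55 0 0 .87;0 0 .55 0 0 .87;0 0 .55 0 0 .87;0 0 .55 0 0 .87;0 0 .55 0 0 .87;0 0 .55 0 0 .87;0 0 0 0 0 0;0 0 0 0 0 0;0 0 0 0 0 0'
python3 -c "
from h import *
plan(561.8,-293.1,19,-12.4); save(vision.get_image('scene')[230:330,120:260].repeat(4,0).repeat(4,1),'g1.png')"
```

```text
clock: 2.3
tcp_pos: [0.5624, -0.2944, 0.1005]
orientation: [[0.977, -0.212, 0.002], [-0.212, -0.977, -0.001], [0.002, 0.0, -1.0]]
wrist_force: [0.8, 1.2, -0.6]
finger_gap: 0.0513
gripper_force: 0.0
t 2.3 shift units [-0.024 -0.029  2.039] turn units [ 0.003 -0.019  0.031]
```

View pics/g1.png

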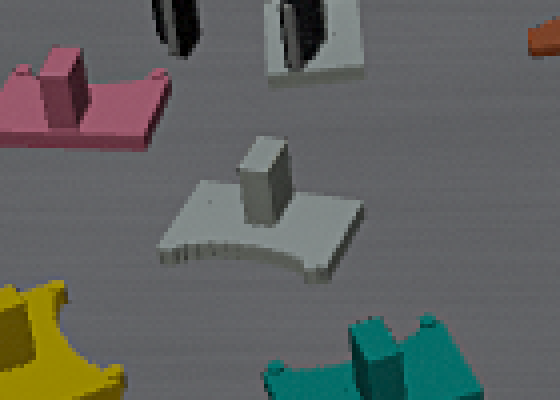

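The grey hollow60 lies between the fingers' lines (handle at about (187,270) in the scene image). I'll descend and grip it.

```bash

python3 -m handwheel '-.02 -.03 .5 0 0 0;0 0 .5 0 0 0;0 0 .5 0 0 0;0 0 .3 0 0 0;0 0 .2 0 0 0;0 0 0 0 0 0' &&
python3 -m handwheel '0 0 0 0 0 0;0 0 0 0 0 0;0 0 0 0 0 0;0 0 0 0 0 0;0 0 0 0 0 0;0 0 0 0 0 0;0 0 0 0 0 0' 0.1 60
```

```text
clock: 2.85
tcp_pos: [0.5603, -0.2925, 0.0185]
orientation: [[0.977, -0.213, -0.001], [-0.213, -0.977, 0.001], [-0.002, -0.0, -1.0]]
wrist_force: [-0.3, -0.3, -0.1]
finger_gap: 0.0516
gripper_force: 0.0
clock: 3.43
tcp_pos: [0.5624, -0.2935, 0.021]
orientation: [[0.977, -0.214, 0.003], [-0.214, -0.977, -0.001], [0.003, 0.001, -1.0]]
wrist_force: [-0.9, -0.7, 5.6]
finger_gap: 0.0151
gripper_force: 61.4
```

```bash

python3 -m handwheel '0 0 -.5 0 0 0;0 0 -.5 0 0 0;0 0 -.5 0 0 0;0 0 -.5 0 0 0;0 0 0 0 0 -.93;0 0 0 0 0 -.93;0 0 0 0 0 -.93;0 0 0 0 0 -.93;0 0 0 0 0 0;0 0 0 0 0 0'
python3 -c "
from h import *
plan(502.8,-57.2,100,8.9)"
```

```text
clock: 4.27
tcp_pos: [0.5598, -0.2922, 0.0982]
orientation: [[0.988, 0.154, -0.002], [0.154, -0.988, 0.001], [-0.002, -0.002, -1.0]]
wrist_force: [-0.2, 0.1, -2.3]
finger_gap: 0.0147
gripper_force: 60.5
t 4.27 shift units [-0.505 -6.025 -0.035] turn units [-0.015  0.018 -0.01 ]
```

```bash

python3 -m handwheel '-.063 -.753 0 0 0 0;-.063 -.753 0 0 0 0;-.063 -.753 0 0 0 0;-.063 -.753 0 0 0 0;-.063 -.753 0 0 0 0;-.063 -.753 0 0 0 0;-.063 -.753 0 0 0 0;-.063 -.753 0 0 0 0;0 0 0 0 0 0;0 0 0 0 0 0;0 0 0 0 0 0;0 0 0 0 0 0'
cat >> h.py <<'E'
def avg(n=8):
    "mean force/torque/pos in present tool axes; time 0.05*n"
    F=[];T=[];P=[]
    for _ in range(n):
        vision.get_image('top'); o=r.get_obs(); F.append(o['wrist_force']);T.append(o['ft_torque']);P.append(o['tcp_pos'])
    R=np.array(o['orientation']); P=np.array(P)
    s=np.radians(-171.1); A=np.array([[np.cos(s),np.sin(s)],[-np.sin(s),np.cos(s)]])
    print('t',round(o['clock'],2),'Ftool',(R.T@np.mean(F,0)).round(2),'+-',(np.std(F,0)/n**.5).round(2),'Ttool',(R.T@np.mean(T,0)).round(3),'tcp',(P.mean(0)*1000).round(2),'in stand',(A@(P.mean(0)[:2]*1000-[618.4,-39.1])).round(2),'yaw',np.degrees(np.arctan2(R[1,0],R[0,0])).round(2))
E
python3 - <<'E'
from h import *
avg()
a=vision.get_image('top'); save(cv2.resize(a[170:290,270:410],None,fx=5,fy=5,interpolation=cv2.INTER_CUBIC),'g2.png')
b=vision.get_image('scene'); save(cv2.resize(b[170:350,220:420],None,fx=4,fy=4-1,interpolation=cv2.INTER_CUBIC)[:600,:800],'g3.png')
E
```

```text
clock: 5.27
tcp_pos: [0.5035, -0.0593, 0.0993]
orientation: [[0.988, 0.153, 0.0], [0.153, -0.988, -0.001], [-0.0, 0.001, -1.0]]
wrist_force: [0.2, -0.1, -2.1]
finger_gap: 0.0148
gripper_force: 60.4
t 5.67 Ftool [-0.01 -0.02  2.55] +- [0.19 0.1  0.19] Ttool [ 0.004 -0.034 -0.004] tcp [503.45 -58.91  99.23] in stand [116.63   1.78] yaw 8.93
```

View pics/g2.png

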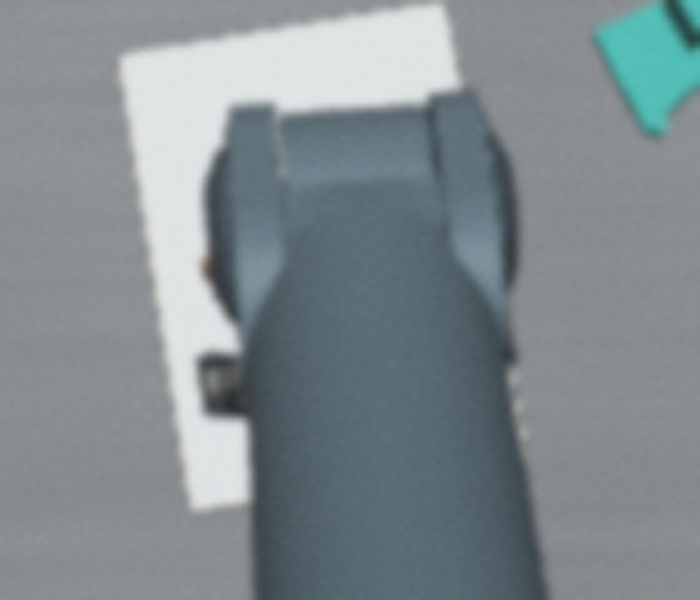

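View pics/g3.png

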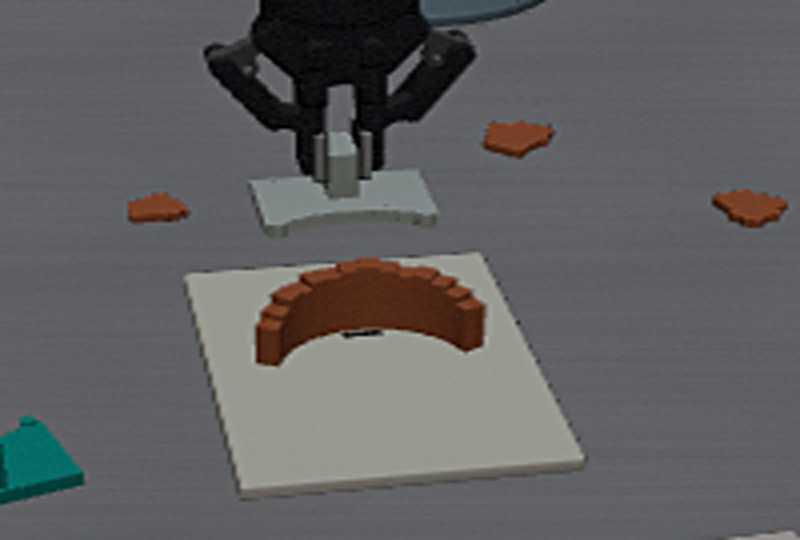

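The leaf hangs level ahead of the sherd, horns facing it (leaf at about (340,205) in the enlarged crop). Lowering to just over the board.

```bash

python3 -m handwheel '.03 -.045 .4 0 0 0;0 0 .4 0 0 0;0 0 .4 0 0 0;0 0 .25 0 0 0;0 0 .125 0 0 0;0 0 0 0 0 0;0 0 0 0 0 0'
python3 -c "
from h import *
avg()"
python3 -m handwheel '0 0 .025 0 0 0;0 0 0 0 0 0'
python3 -c "
from h import *
avg()"
```

```text
clock: 6.35
tcp_pos: [0.5045, -0.0558, 0.0365]
orientation: [[0.988, 0.156, 0.0], [0.156, -0.988, 0.0], [0.0, -0.0, -1.0]]
wrist_force: [-0.4, 1.0, -2.1]
finger_gap: 0.0149
gripper_force: 60.4
t 6.75 Ftool [-0.13 -0.15  2.16] +- [0.2  0.16 0.13] Ttool [ 0.009 -0.032 -0.006] tcp [505.02 -55.89  37.04] in stand [114.61  -0.96] yaw 8.98
clock: 6.92
tcp_pos: [0.5042, -0.0559, 0.0352]
orientation: [[0.988, 0.156, -0.0], [0.156, -0.988, -0.0], [-0.0, 0.0, -1.0]]
wrist_force: [0.0, -0.2, -2.3]
finger_gap: 0.015
gripper_force: 60.4
t 7.32 Ftool [ 0.17 -0.12  2.37] +- [0.26 0.1  0.22] Ttool [-0.001 -0.016 -0.001] tcp [504.19 -55.82  35.24] in stand [115.42  -1.15] yaw 8.99
```

```bash

for i in 1; do python3 -m handwheel '0 0 .02 0 0 0;0 0 0 0 0 0' | tail -3 >/dev/null; done
python3 -c "
from h import *
avg(6)"
python3 -m handwheel '0 0 .02 0 0 0;0 0 0 0 0 0' >/dev/null
python3 -c "
from h import *
avg(6)"
python3 -m handwheel '0 0 .02 0 0 0;0 0 0 0 0 0' >/dev/null
python3 -c "
from h import *
avg(6)"
```

```text
t 7.78 Ftool [-0.02 -0.21  2.42] +- [0.28 0.18 0.14] Ttool [-0.02  -0.029  0.008] tcp [504.22 -55.83  34.45] in stand [115.39  -1.14] yaw 8.99
t 8.25 Ftool [-0.46  0.3   2.26] +- [0.08 0.21 0.21] Ttool [ 0.011 -0.032  0.002] tcp [504.22 -55.83  33.66] in stand [115.39  -1.14] yaw 8.99
t 8.72 Ftool [-0.68 -0.29  0.81] +- [0.15 0.21 0.22] Ttool [ 0.001 -0.041  0.01 ] tcp [504.41 -55.83  33.03] in stand [115.2  -1.1] yaw 8.99
```

```bash
cat > chk.py <<'E'
import sys; from h import *
F=[]
for _ in range(3):
    vision.get_image('top'); o=r.get_obs(); F.append(np.array(o['orientation']).T@o['wrist_force'])
f=np.mean(F,0); print(round(o['clock'],2),f.round(2),(np.array(o['tcp_pos'])*1000).round(1)); sys.exit(int(abs(f[0])>float(sys.argv[1])))
E
python3 -m handwheel '0 0 -.03 0 0 0;.12 .01 0 0 0 0;.12 .01 0 0 0 0;0 0 0 0 0 0;0 0 0 0 0 0' >/dev/null; python3 chk.py 1.8 &&
python3 -m handwheel '.025 0 0 0 0 0;.025 0 0 0 0 0;0 0 0 0 0 0' >/dev/null && python3 chk.py 1.8 &&
python3 -m handwheel '.02 0 0 0 0 0;0 0 0 0 0 0' >/dev/null && python3 chk.py 1.8 &&
python3 -m handwheel '.02 0 0 0 0 0;0 0 0 0 0 0' >/dev/null && python3 chk.py 1.8 &&
python3 -m handwheel '.02 0 0 0 0 0;0 0 0 0 0 0' >/dev/null && python3 chk.py 1.8 &&
python3 -m handwheel '.02 0 0 0 0 0;0 0 0 0 0 0' >/dev/null && python3 chk.py 1.8 &&
python3 -m handwheel '.02 0 0 0 0 0;0 0 0 0 0 0' >/dev/null && python3 chk.py 1.8 &&
python3 -m handwheel '.02 0 0 0 0 0;0 0 0 0 0 0' >/dev/null && python3 chk.py 1.8 &&
python3 -m handwheel '.02 0 0 0 0 0;0 0 0 0 0 0' >/dev/null && python3 chk.py 1.8 &&
python3 -m handwheel '.02 0 0 0 0 0;0 0 0 0 0 0' >/dev/null && python3 chk.py 1.8 
python3 -c "
from h import *
avg(6)"
```

```text
9.28 [-0.55 -0.15  3.17] [513.6 -55.1  33.9]
9.68 [-0.29  0.09  1.77] [515.8 -54.8  34.1]
10.0 [-0.01  0.55  2.49] [516.6 -54.7  34.1]
10.32 [-0.02 -0.46  2.8 ] [517.4 -54.6  34.1]
10.63 [-0.46 -0.26  1.79] [518.1 -54.5  34. ]
10.95 [-1.57  0.1   1.85] [518.5 -54.5  33.9]
11.27 [-2.93  0.65  1.03] [518.8 -54.5  33.8]
t 11.57 Ftool [-4.06  0.83  1.01] +- [0.21 0.22 0.21] Ttool [-0.145 -0.893  0.081] tcp [518.85 -54.42  33.8 ] in stand [100.72  -0.27] yaw 8.97
```

Contact made about 9 mm nearer the robot than nominal. The force and moment put roughly 3.2 N on one foot and 1.7 N on the other. I'll centre it slightly, press a bit more and hold.

```bash

python3 -m handwheel '.01 .008 0 0 0 0;.01 0 0 0 0 0;0 0 0 0 0 0;0 0 0 0 0 0' >/dev/null
python3 -c "
from h import *
avg(12)"
```

```text
t 12.5 Ftool [-5.77  0.53 -0.1 ] +- [0.1  0.16 0.13] Ttool [-0.089 -1.266  0.062] tcp [519.08 -54.51  33.69] in stand [100.5   -0.14] yaw 8.98
```

```bash

python3 -m handwheel '0 0 0 0 0 0;0 0 0 0 0 0;0 0 0 0 0 0;0 0 0 0 0 0'
python3 -m handwheel '-.01 0 0 0 0 0;0 0 .01 0 0 0;0 0 0 0 0 0;0 0 0 0 0 0' >/dev/null
python3 -c "
from h import *
avg(4)"
python3 -m handwheel '0 0 0 0 0 0;0 0 0 0 0 0;0 0 0 0 0 0;0 0 0 0 0 0;0 0 0 0 0 0' .45
python3 -m handwheel '0 0 -.3 0 0 0;0 0 -.6 0 0 0;0 0 -.8 0 0 0;0 0 -.8 0 0 0;0 0 -.8 0 0 0;0 0 0 0 0 0'
python3 -c "
from h import *
plan(553.3,295.4,170,-23.5)"
```

```text
clock: 12.83
tcp_pos: [0.5191, -0.0545, 0.0337]
orientation: [[0.988, 0.156, -0.003], [0.156, -0.988, -0.0], [-0.003, -0.0, -1.0]]
wrist_force: [-5.0, -0.9, 0.3]
finger_gap: 0.0147
gripper_force: 60.6
t 13.37 Ftool [-5.31  0.22  0.41] +- [0.2  0.19 0.18] Ttool [-0.117 -1.191  0.046] tcp [519.03 -54.52  33.33] in stand [100.56  -0.14] yaw 8.99
clock: 13.78
tcp_pos: [0.5218, -0.0541, 0.0344]
orientation: [[0.988, 0.157, 0.003], [0.157, -0.988, 0.0], [0.003, 0.0, -1.0]]
wrist_force: [0.0, -0.2, -0.6]
finger_gap: 0.0386
gripper_force: 0.0
clock: 14.28
tcp_pos: [0.5261, -0.0545, 0.174]
orientation: [[0.988, 0.156, 0.015], [0.156, -0.988, -0.001], [0.015, 0.004, -1.0]]
wrist_force: [0.7, 0.2, 1.1]
finger_gap: 0.0389
gripper_force: 0.0
t 14.28 shift units [ 2.036 -8.534  0.099] turn units [-0.006 -0.157  5.67 ]
```

```bash

python3 -m handwheel '.185 -.776 0 0 0 0;.185 -.776 0 0 0 0;.185 -.776 0 0 0 0;.185 -.776 0 0 0 0;.185 -.776 0 0 0 0;.185 -.776 0 0 0 0;.185 -.776 0 0 0 0;.185 -.776 0 0 0 0;.185 -.776 0 0 0 0;.185 -.776 0 0 0 0;.185 -.776 0 0 0 0' .55 >/dev/null
python3 -m handwheel '0 0 .25 0 0 .81;0 0 .25 0 0 .81;0 0 .25 0 0 .81;0 0 .25 0 0 .81;0 0 .25 0 0 .81;0 0 .25 0 0 .81;0 0 .25 0 0 .81;0 0 0 0 0 0;0 0 0 0 0 0;0 0 0 0 0 0'
python3 - <<'E'
from h import *
a=vision.get_image('top')
g=((150,165,155),(255,255,255))
try: print('h',leafpose(rect(a,(329,250),*g,.022,half=30),16,0))
except Exception as e: print(e)
plan(553.3,295.4,20,-23.5)
b=vision.get_image('scene')
m=np.hstack([cv2.resize(a[170:290,270:400],None,fx=3,fy=3,interpolation=3),cv2.resize(b[200:320,430:540],(390,360),interpolation=3)]); save(m,'g4.png')
E
```

```text
clock: 16.03
tcp_pos: [0.5477, 0.2959, 0.0965]
orientation: [[0.918, -0.397, 0.001], [-0.397, -0.918, 0.001], [0.001, -0.001, -1.0]]
wrist_force: [0.4, 0.8, -0.8]
finger_gap: 0.0471
gripper_force: 0.0
h (array([481.4, -30.8]), -0.8, (np.float64(123.5), np.float64(139.0)))
t 16.08 shift units [ 0.128 -0.038  1.919] turn units [-0.015 -0.009  0.014]
```

View pics/g4.png

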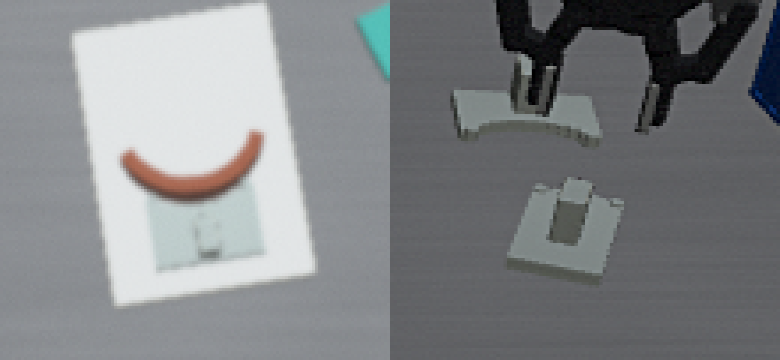

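The hollow leaf lies snug under the sherd (crop about (205,235)). The nose48 handle is below the fingers at about (572,210). Descend and grip.

```bash

python3 -m handwheel '.12 -.03 .5 0 0 0;0 0 .5 0 0 0;0 0 .5 0 0 0;0 0 .3 0 0 0;0 0 .12 0 0 0;0 0 0 0 0 0' | grep -E 'tcp_pos|force' &&
python3 -m handwheel '0 0 0 0 0 0;0 0 0 0 0 0;0 0 0 0 0 0;0 0 0 0 0 0;0 0 0 0 0 0;0 0 0 0 0 0;0 0 0 0 0 0' 0.1 60
python3 -m handwheel '0 0 -.5 0 0 0;0 0 -.8 0 0 0;0 0 -.8 0 0 0;0 0 -.8 0 0 -.93;0 0 0 0 0 -.94;0 0 0 0 0 -.94;0 0 0 0 0 -.94;0 0 0 0 0 -.94;0 0 0 0 0 -.94;0 0 0 0 0 0;0 0 0 0 0 0'
python3 -c "
from h import *
plan(618.4+18,-39.1+2.8,136,8.9)"
```

```text
tcp_pos: [0.5514, 0.2943, 0.0179]
wrist_force: [-0.0, -0.3, -0.3]
gripper_force: 0.0
clock: 17.22
tcp_pos: [0.5535, 0.2956, 0.0206]
orientation: [[0.917, -0.399, 0.003], [-0.399, -0.917, 0.001], [0.002, -0.002, -1.0]]
wrist_force: [-0.2, -0.2, 5.6]
finger_gap: 0.0149
gripper_force: 62.4
clock: 18.13
tcp_pos: [0.5515, 0.2941, 0.134]
orientation: [[0.989, 0.15, -0.002], [0.15, -0.989, -0.001], [-0.002, 0.0, -1.0]]
wrist_force: [0.9, 0.8, -2.6]
finger_gap: 0.0155
gripper_force: 61.2
t 18.13 shift units [ 0.863  8.484 -0.049] turn units [ 0.005  0.018 -0.051]
```

```bash

python3 -m handwheel '.078 .771 0 0 0 0;.078 .771 0 0 0 0;.078 .771 0 0 0 0;.078 .771 0 0 0 0;.078 .771 0 0 0 0;.078 .771 0 0 0 0;.078 .771 0 0 0 0;.078 .771 0 0 0 0;.078 .771 0 0 0 0;.078 .771 0 0 0 0;.083 .774 0 0 0 -.05;0 0 0 0 0 0' >/dev/null
python3 -m handwheel '0 0 .5 0 0 0;0 0 .5 0 0 0;0 0 .3 0 0 0;0 0 0 0 0 0;0 0 0 0 0 0;0 0 0 0 0 0' >/dev/null
python3 - <<'E'
from h import *
avg(6); plan(636.4,-36.3,36,8.9)
b=vision.get_image('scene'); save(cv2.resize(b[170:350,220:420],None,fx=4,fy=3,interpolation=3),'g5.png')
E
```

```text
t 19.93 Ftool [0.22 0.05 2.01] +- [0.16 0.26 0.09] Ttool [0.016 0.035 0.003] tcp [639.   -35.23  84.21] in stand [-20.95  -0.63] yaw 9.04
t 19.93 shift units [-0.059  0.013  1.196] turn units [ 0.004 -0.015  0.025]
```

View pics/g5.png

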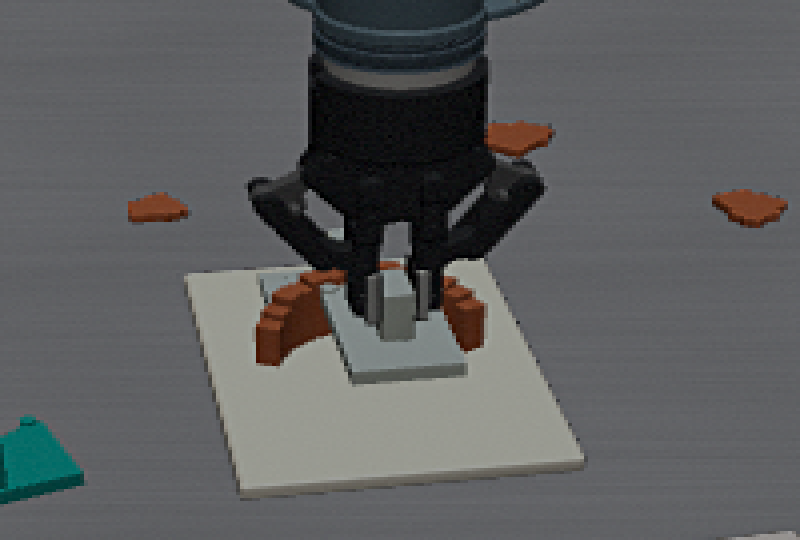

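The nose leaf hangs level behind the sherd's hollow (crop about (400,340)), well centred. Lowering.

```bash

python3 -m handwheel '0 0 .4 0 0 0;0 0 .4 0 0 0;0 0 .25 0 0 0;0 0 .13 0 0 0;0 0 0 0 0 0;0 0 0 0 0 0;0 0 0 0 0 0' >/dev/null
python3 -c "
from h import *
avg(6)"
python3 -m handwheel '0 0 .02 0 0 0;0 0 0 0 0 0' >/dev/null
python3 -c "
from h import *
avg(6)"
```

```text
t 20.87 Ftool [-0.73  0.15  1.9 ] +- [0.13 0.2  0.14] Ttool [0.011 0.019 0.009] tcp [638.73 -35.42  36.59] in stand [-20.65  -0.49] yaw 9.04
t 21.33 Ftool [-0.11  0.17  2.19] +- [0.1  0.24 0.11] Ttool [ 0.016 -0.015  0.   ] tcp [637.89 -35.44  34.84] in stand [-19.82  -0.6 ] yaw 9.05
```

```bash

python3 -m handwheel '0 0 .02 0 0 0;0 0 0 0 0 0' >/dev/null
python3 -c "
from h import *
avg(5)"
python3 -m handwheel '0 0 .02 0 0 0;0 0 0 0 0 0' >/dev/null
python3 -c "
from h import *
avg(5)"
python3 -m handwheel '0 0 .02 0 0 0;0 0 0 0 0 0' >/dev/null
python3 -c "
from h import *
avg(5)"
```

```text
t 21.75 Ftool [-0.34  0.27  1.67] +- [0.13 0.26 0.19] Ttool [-0.005  0.017 -0.011] tcp [637.91 -35.44  34.02] in stand [-19.84  -0.59] yaw 9.04
t 22.17 Ftool [-0.03  0.32  1.55] +- [0.21 0.18 0.23] Ttool [ 0.012  0.022 -0.011] tcp [637.91 -35.45  33.24] in stand [-19.84  -0.59] yaw 9.04
t 22.58 Ftool [-0.45  0.09  0.85] +- [0.22 0.18 0.22] Ttool [ 0.005  0.019 -0.003] tcp [638.16 -35.44  32.69] in stand [-20.09  -0.56] yaw 9.04
```

```bash

python3 -m handwheel '0 0 -.03 0 0 0;-.12 .01 0 0 0 0;-.12 0 0 0 0 0;-.12 0 0 0 0 0;0 0 0 0 0 0;0 0 0 0 0 0' >/dev/null; python3 chk.py 1.8 &&
python3 -m handwheel '-.025 0 0 0 0 0;-.025 0 0 0 0 0;0 0 0 0 0 0' >/dev/null && python3 chk.py 1.8 &&
python3 -m handwheel '-.025 0 0 0 0 0;-.025 0 0 0 0 0;0 0 0 0 0 0' >/dev/null && python3 chk.py 1.8 &&
python3 -m handwheel '-.02 0 0 0 0 0;0 0 0 0 0 0' >/dev/null && python3 chk.py 1.8 &&
python3 -m handwheel '-.02 0 0 0 0 0;0 0 0 0 0 0' >/dev/null && python3 chk.py 1.8 &&
python3 -m handwheel '-.02 0 0 0 0 0;0 0 0 0 0 0' >/dev/null && python3 chk.py 1.8 &&
python3 -m handwheel '-.02 0 0 0 0 0;0 0 0 0 0 0' >/dev/null && python3 chk.py 1.8 &&
python3 -m handwheel '-.02 0 0 0 0 0;0 0 0 0 0 0' >/dev/null && python3 chk.py 1.8 &&
python3 -m handwheel '-.02 0 0 0 0 0;0 0 0 0 0 0' >/dev/null && python3 chk.py 1.8 &&
python3 -m handwheel '-.02 0 0 0 0 0;0 0 0 0 0 0' >/dev/null && python3 chk.py 1.8 &&
python3 -m handwheel '-.02 0 0 0 0 0;0 0 0 0 0 0' >/dev/null && python3 chk.py 1.8 
python3 -c "
from h import *
avg(6)"
```

```text
23.23 [-0.17 -0.36  2.18] [624.  -38.   33.8]
23.63 [-0.2  -0.45  2.15] [621.8 -38.4  33.7]
24.03 [-0.11 -0.27  1.83] [619.8 -38.8  33.7]
24.35 [-0.14  0.19  1.67] [619.1 -38.9  33.7]
24.67 [ 0.18 -0.36  2.17] [618.3 -39.   33.7]
24.98 [-0.23  0.07  2.32] [617.5 -39.1  33.7]
25.3 [-0.11 -0.12  1.73] [616.7 -39.3  33.7]
25.62 [ 0.33 -0.03  1.7 ] [615.9 -39.4  33.7]
25.93 [-0.22  0.02  2.26] [615.1 -39.5  33.7]
26.25 [-0.21  0.08  1.94] [614.3 -39.6  33.7]
26.57 [ 0.52 -0.23  1.8 ] [613.8 -39.8  33.8]
t 26.87 Ftool [0.71 0.02 2.13] +- [0.24 0.24 0.11] Ttool [-0.044  0.194  0.025] tcp [613.82 -39.76  33.82] in stand [ 4.62 -0.06] yaw 9.04
```

```bash

python3 -m handwheel '-.015 0 0 0 0 0;0 0 0 0 0 0' >/dev/null && python3 chk.py 3.5 &&
python3 -m handwheel '-.015 0 0 0 0 0;0 0 0 0 0 0' >/dev/null && python3 chk.py 3.5 &&
python3 -m handwheel '-.015 0 0 0 0 0;0 0 0 0 0 0' >/dev/null && python3 chk.py 3.5
python3 -c "
from h import *
avg(6)"
```

```text
27.18 [1.6  0.25 2.59] [613.7 -39.7  33.9]
27.5 [4.42 0.75 2.92] [613.4 -39.8  34.1]
t 27.8 Ftool [4.37 0.43 2.71] +- [0.14 0.18 0.18] Ttool [-0.12   1.213  0.016] tcp [613.34 -39.78  34.06] in stand [ 5.1  -0.11] yaw 9.04
```

```bash

python3 -m handwheel '-.01 .006 0 0 0 0;-.005 0 0 0 0 0;0 0 0 0 0 0;0 0 0 0 0 0' >/dev/null
python3 -c "
from h import *
avg(14)"
```

```text
t 28.83 Ftool [5.87 0.39 3.42] +- [0.06 0.11 0.08] Ttool [-0.092  1.45   0.038] tcp [613.19 -39.83  34.16] in stand [ 5.26 -0.09] yaw 9.06
```

```bash

python3 -m handwheel '0 0 0 0 0 0;0 0 0 0 0 0;0 0 0 0 0 0;.01 0 0 0 0 0;.005 0 0 0 0 0;0 0 .015 0 0 0;0 0 .012 0 0 0;0 0 0 0 0 0;0 0 0 0 0 0' >/dev/null
python3 -c "
from h import *
avg(5)"
python3 -m handwheel '0 0 0 0 0 0;0 0 0 0 0 0;0 0 0 0 0 0;0 0 0 0 0 0;0 0 0 0 0 0' .4 | tail -3
python3 -m handwheel '0 0 -.3 0 0 0;0 0 -.6 0 0 0;0 0 -.8 0 0 0;0 0 -.8 0 0 0;0 0 -.8 0 0 0;0 0 0 0 0 0' | grep tcp
python3 -m handwheel '0 -.8 0 0 0 0;0 -.8 0 0 0 0;0 -.8 0 0 0 0;0 -.8 0 0 0 0;0 -.8 0 0 0 0;0 -.8 0 0 0 0;0 -.8 0 0 0 0;0 -.8 0 0 0 0;0 0 0 0 0 0' | grep tcp
python3 - <<'E'
from h import *
a=vision.get_image('top'); b=vision.get_image('scene')
m=np.hstack([cv2.resize(a[170:280,280:390],(400,400),interpolation=3),cv2.resize(b[235:345,255:375],(400,400),interpolation=3)]); save(m,'g6.png')
E
```

```text
t 29.83 Ftool [ 5.12 -0.16  0.11] +- [0.14 0.19 0.24] Ttool [-0.013  1.12   0.007] tcp [613.32 -39.84  33.32] in stand [ 5.13 -0.05] yaw 9.06
wrist_force: [0.3, -0.2, -0.7]
finger_gap: 0.0343
gripper_force: 0.0
tcp_pos: [0.6179, -0.04, 0.1738]
tcp_pos: [0.5688, 0.2235, 0.1661]
```

View pics/g6.png

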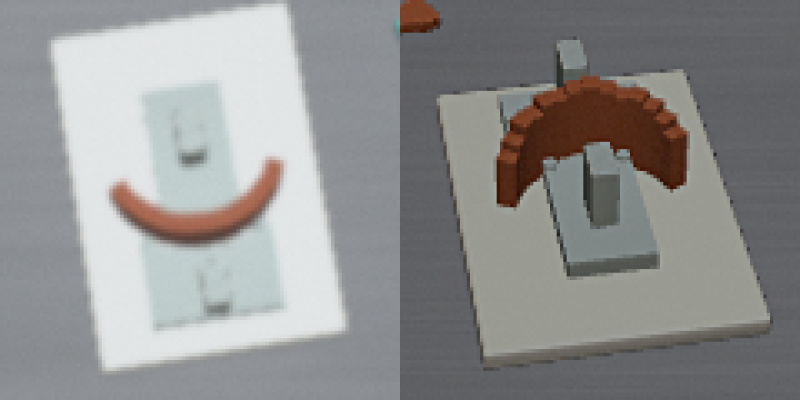

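Both leaves lie flat with the sherd between them: nose at about (185,150), hollow at about (215,285) in the left half. A quick check on the gap between them before handing in.

```bash
python3 - <<'E'
from h import *
a=vision.get_image('top')
s=np.radians(-171.1); ex=np.array([np.cos(s),np.sin(s)]); ey=np.array([-np.sin(s),np.cos(s)])
xs=np.arange(-75,135,.5)
for y in (-18,-12,12,18):
    px=np.array([proj('top',[*(np.array([618.4,-39.1])+ex*x+ey*y)/1000,.022]) for x in xs],np.float32)
    g=cv2.remap(a,px[None,:,0],px[None,:,1],cv2.INTER_CUBIC)[0].mean(1)
    lo=xs[(g<202)]; print(y,lo.min(),lo.max(),np.ptp(lo))
E
```

```text
Traceback (most recent call last):
ValueError: 200 camera calls are used up
```

```bash
python3 - <<'E'
from h import *
a=cv2.imread('pics/g6.png')[:,:400]; k=400/110
s=np.radians(-171.1); ex=np.array([np.cos(s),np.sin(s)]); ey=np.array([-np.sin(s),np.cos(s)])
xs=np.arange(-75,135,.5)
for y in (-18,-12,12,18):
    px=np.array([(proj('top',[*(np.array([618.4,-39.1])+ex*x+ey*y)/1000,.022])-[280,170]+.5)*k-.5 for x in xs],np.float32)
    g=cv2.remap(a,px[None,:,0],px[None,:,1],cv2.INTER_LINEAR)[0].mean(1)
    lo=xs[(g<206)]; print(y,lo.min(),lo.max(),np.ptp(lo))
print(r.get_obs()['clock'])
E
```

```text
-18 -32.5 120.5 153.0
-12 -33.5 121.5 155.0
12 -32.5 121.0 153.5
18 -33.0 121.5 154.5
31.6
```

Back edge to back edge measures 154.0 mm, against 153.9 mm when seated, so both leaves sit correctly.

```bash
python3 -c "
from cell import r
print(r.sign_off())"
```

```text
the job is handed in; nothing more can be done
None
```

I pressed both fitting leaves against the sherd at about 6 N, held each for over half a second, left them flat on the board with the sherd between them, and handed the job in at about 32 s; the hand-in did not return a verdict.

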